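# Seat the reamer on the citrus press and hold it down

## Robot

A 6-joint arm with a two-finger parallel gripper is mounted at the origin on a cart in front of the work surface, level with it; the furniture and walls round the work are solid. World frame = base frame: x ahead of the robot, y to its left, z up, the work surface at z = 0. Lengths are in m, angles in rad, forces in N, time in s.
With the tool pointing down it reaches from about 0.35 to 0.85 m from the base axis. Payload 8.1 kg.
Tool frame: the origin (TCP) lies midway between the tips of the shut fingers; the grasp point (between the pads) lies 19 mm behind it; z points along the fingers, y is the line along which they close (so a half turn about z gives the same grasp; the last joint's range is limited). The gripper opens to 85 mm and grips with 20 to 120 N. Pads are 22 mm wide; open, the fingers measure 114 mm over their backs; the gripper's body (76 mm by 85 mm) begins 54 mm behind the grasp point. The pads swing forward as they close: fully open they stand 13 mm farther back than shut.
Start: joints at [1.176, 0.13, 1.488, -0, 1.523, -0.085], TCP at [0.183, 0.571, 0.231] pointing down, gripper open.
Joint ranges: [-2.96, 2.96], [-0.89, 2.26], [0.02, 2.5], [-1.34, 4.48], [0, 2.73], [-2.66, 2.66]. Speed limits (rad/s): [2.39, 2.39, 2.79, 3.14, 3.14, 3.14].

## Interface

Orientations are given as a rotation vector (axis times angle).
In Python, from station import get_obs, snapshot, camera_model, job_done, find_in, regions_of, tip_of gives the robot as it stands.
- The arm moves only by the tool step_arm, never from a script. Its argument "commands" is a list of rows, each an object of numbers: "dx", "dy", "dz": the shift along the world's x, y, z in mm; "ax", "ay", "az": the turn, a rotation vector about the world's x, y, z in degrees. A call has 1 to 20 rows; each row is the pose to reach, as a shift and turn from the pose commanded when the call began; what a row does not reach only later rows make up. A row lasts 1/10 s, in which the tool goes at most 50 mm and 8.59 degrees, less where a joint would pass 70% of its speed; a pose out of reach is approached as far as the arm can. A call with a gripper value outside its range is refused whole. "jaw" is the closure in counts, from 0 (fully open) to 255 (shut), set as the call begins (left out, the last holds). The fingers move at their own pace and stop on an object; "newtons" is the grip in N (left out, the last holds). Time passes only in rows, so rows that repeat a pose let the fingers close. It gives the time, the measured TCP pose, the force, the opening and the grip force at its end, in the units of the state.
- get_obs(): the state, without advancing time (a new reading comes with each control period).
- snapshot(name): name is "scene" or "top" or "wrist"; returns the picture (420x560x3 uint8, blue, green, red); there is no depth.
- camera_model(name): a dict with "vfov" (degrees; the focal length in pixels is half the picture's height over the tangent of half this angle, whatever the lens; pixels are square), "cx", "cy" (the principal point, pixels), "origin" and "attitude" of the camera in the world. Camera axes: x right, y down, z forward; pixel columns grow to the right and rows downward; lengths in m; the calibration is good to about 2 mm. A picture is of the moment at which its call begins: read the wrist's pose just before it. camera_model takes no time and is no camera call; for the wrist camera it gives the pose at the moment of the call.
- job_done(): hands the job in; it is judged then, once.
Trained networks look in the newest picture that a camera, given by its name, has taken for a name from the list of things; names that differ only in an ending like _2 or _b are one class to them, and where a whole thing is asked for, a point or a joint stands for the part that bears it (a point fixed in the world has none). Each returns a list of dicts, best first, with "conf" (0 to 1); they miss things now and then, are a little off and sometimes report something else, mostly with a low value. They report only what shows in the picture. A call takes as long as a camera call. They do not tell look-alikes from the thing itself.
- find_in(thing, camera): "xyz" ([x, y, z] in m, in world coordinates, good to about 4 mm: the middle of the surface that is visible of it).
- regions_of(thing, camera): "mask" (420x560 bool, what is visible of it).
- tip_of(thing, camera): "xyz" ([x, y, z] in m, in world coordinates, good to about 4 mm: a listed point, or the origin of a listed thing).
The state is a dict: "time_s": time; "q": joint angles; "qvel": joint speeds; "effort": joint torques, N m; "position": TCP position; "tool_rot": TCP orientation; "force": force on the tool from outside, world axes, zero at the start; "wrist_torque": the same for the moment, N m; "finger_gap": finger opening in m; "grip_force": force on a finger pad.
Only numpy, scipy, OpenCV 4.12 (cv2) and the standard library are available. Lean on these libraries where they do the work, as an engineer would, in place of code of your own. Each camera call takes 0.05 s, during which the arm holds its last target. There are 200 camera calls.

## Task

Get the citrus press ready for the lemon: pick up the orange reamer, put it upright on the press's black drive spindle, turn it until its cross-shaped slots mesh with the spindle's yellow ribs and slide it fully home. Then press the reamer and spindle down against the spring, all the way, and finish while still gripping and pressing it: do not let go. Leave the glass, the spice jar and the tin where they are.

Things in the scene. Friction and masses are not known exactly. Their poses are not given: they have to be found in the camera images.
- reamer_center (a point): Orange juicing reamer, loose, about 90 g, 81 mm tall, standing upright; its centre, 40 mm above its underside. z up, x along its crest's 30 mm width, y through the crest's thickness. Grip the crest's two flat faces, 16 mm apart in y, 42 to 66 mm above the underside. Below it a cone widens from 40 mm across (34 mm up) to a 56 mm skirt; keep fingertips at least 37 mm above the underside.
- reamer_socket (a point): Centre of the reamer's underside (axes as the reamer's). It is hollow: two crossed slots along the reamer's x and y, each 10 mm wide, 15 mm deep and over 36 mm long; at their crossing a bore 13 mm wide goes on up to 33 mm above the underside.
- spindle_seat (a point): Centre of the top face of the spindle's round black flange, 52 mm across, 72 mm above the counter with the spindle up; moves down with it. The reamer's underside rests here when home. z up; x and y along four identical yellow ribs: a cross 26 mm over all, 7.5 mm wide, rounded tops 13 mm above the flange. It cannot turn; slots mesh every quarter turn. Unmeshed, the reamer stands 9-13 mm high.
- spindle_tip (a point): Top of the round-ended steel pin, 10 mm in diameter, in the middle of the spindle, 30 mm above the flange; it enters the reamer's bore before the ribs meet the slots.
- spindle (a joint): Downward travel of the spring-loaded spindle in m: 0 up, 0.006 pressed right down on its stop. It starts to give at about 3 N and is fully down at about 8 N; it springs up when let go.
- press: The citrus press, fixed on the counter (does not slide): dark grey round housing 116 mm across, 56 mm high, with a white juice tray on top, 120 mm across, its rim 76 mm above the counter. Origin: centre of its underside. A white spout points along -x of the press, to 82 mm from its axis.
- glass_center (a point): Small clear waisted glass, 62 mm across, 81 mm tall, loose; its centre. Leave alone.
- spice_jar_center (a point): Spice jar with a red cap, 45 mm across, 106 mm tall, loose; its centre. Leave alone.
- tin_center (a point): Green and gold food tin, 75 mm across, 58 mm tall, loose; its centre. Leave alone.
Things that resemble listed ones, but are neither listed nor needed, are in the scene too. Of the things like the press, leave any that is purple; of the rest the smaller one is meant. What is meant by the part that bears reamer_center is not purple, and is the smaller of those in its own colour.

How it is judged:
At the end, for the whole second after the job is handed in: Reamer home: underside within 2.5 mm of the flange, centred within 4 mm, upright within 0.1 rad, slots within 0.13 rad of the ribs; spindle held at least 4.2 mm down of its 6 mm; reamer still gripped (finger contact over 2 N, grasp point within 45 mm of its centre) (value of joint spindle above 0.0042 m and z of reamer_center in the frame of spindle_seat between 0.036 and 0.0425 m and horizontal distance between reamer_center and spindle_seat below 0.004 m and angle between reamer_center's own z axis and vertical below 0.1 rad and (angle between the x axis of reamer_center and the x axis of spindle_seat, either way round below 0.13 rad or angle between the x axis of reamer_center and the y axis of spindle_seat, either way round below 0.13 rad) and distance between the grasp point and reamer_center below 0.045 m and contact force between the fingers and reamer above 2 N); the arm keeps its last pose, push and grip.
It fails at once if the glass is moved more than 3 cm or tipped (distance of glass_center from where it was at the start of the episode above 0.03 m or angle between glass_center's own z axis and vertical above 0.4 rad).
It fails at once if the spice jar is moved more than 3 cm or tipped (distance of spice_jar_center from where it was at the start of the episode above 0.03 m or angle between spice_jar_center's own z axis and vertical above 0.4 rad).
It fails at once if the tin is moved more than 3 cm or tipped (distance of tin_center from where it was at the start of the episode above 0.03 m or angle between tin_center's own z axis and vertical above 0.4 rad).
It also fails if it takes over 48 s, if anything falls off the work surface, if the arm or the gripper's body presses on something with over 40 N, if the wrist force passes 120 N, or if a joint passes its speed limit or range.

## Working session

There is one attempt and no reset: what is moved stays moved. The work goes in short steps, Python scripts to look and compute and a tool call to move; the robot and the scene stay as the last step left them, time stands still between calls to the robot, and variables do not carry over. Pictures are saved under pics/ and viewed, at most 10 in all, crops included, and the job is handed in when it is done.

Besides the shell and the picture viewer there is one more tool, called after "Emit:" as name([rows], argument=value, ...), one row to a line, values as JSON. step_arm: Moves the arm, as the interface text tells. Its arguments: {"type":"object","properties":{"commands":{"type":"array","items":{"type":"object","properties":{"dx":{"type":"number"},"dy":{"type":"number"},"dz":{"type":"number"},"ax":{"type":"number"},"ay":{"type":"number"},"az":{"type":"number"}}}},"jaw":{"type":"number"},"newtons":{"type":"number"}},"required":["commands"]}

```bash
mkdir -p pics; cat > h.py <<'E'
import numpy as np, cv2
from station import *
def cam(n):
    m=camera_model(n); return m
E
python3 - <<'E'
from h import *
ims=[]
for n in("scene","top"):
    im=snapshot(n); cv2.imwrite(f"pics/{n}1.png",im)
    m=camera_model(n); print(n,m)
    for t in("reamer_center","press","spindle_tip"):
        print(t,[(np.round(d["xyz"],3).tolist(),round(d["conf"],2)) for d in find_in(t,n)])
    print("tip",[(np.round(d["xyz"],3).tolist(),round(d["conf"],2)) for d in tip_of("reamer_center",n)])
    print("seat",[(np.round(d["xyz"],3).tolist(),round(d["conf"],2)) for d in tip_of("spindle_seat",n)])
print(get_obs())
E
```

```text
scene {'vfov': 42.8446182746043, 'cx': 284.29413252019276, 'cy': 204.85668208667292, 'origin': array([-0.0481295 , -0.94505524,  0.60522695]), 'attitude': array([-1.94180653,  0.74504328, -0.44803219])}
reamer_center [([0.423, -0.329, 0.033], 0.88), ([0.535, -0.313, 0.036], 0.78), ([0.313, -0.302, 0.04], 0.76)]
press [([0.56, -0.081, 0.057], 0.91), ([0.389, -0.147, 0.061], 0.74), ([0.424, -0.331, 0.035], 0.59), ([0.807, -0.147, 0.083], 0.57)]
spindle_tip [([0.824, -0.132, 0.097], 0.91), ([0.393, -0.131, 0.069], 0.7), ([0.569, -0.065, 0.073], 0.69)]
tip [([0.433, -0.319, 0.042], 0.96), ([0.321, -0.288, 0.053], 0.75), ([0.542, -0.299, 0.042], 0.69)]
seat [([0.404, -0.129, 0.073], 0.86), ([0.833, -0.118, 0.103], 0.82), ([0.576, -0.058, 0.07], 0.78)]
top {'vfov': 55.7277952651774, 'cx': 279.0251537011238, 'cy': 205.22279860890785, 'origin': array([ 0.48274092, -0.20854091,  0.97071974]), 'attitude': array([-2.16672154,  2.14111745, -0.108361  ])}
reamer_center [([0.435, -0.314, 0.032], 0.9), ([0.336, -0.284, 0.044], 0.79), ([0.532, -0.3, 0.037], 0.79), ([0.572, -0.06, 0.07], 0.27)]
press
[... 367 characters left out ...]
([0.83, -0.124, 0.102], 0.75)]
{'time_s': 0.6, 'q': array([ 1.17559501e+00,  1.30363945e-01,  1.48820862e+00, -5.03932823e-06,
        1.52298752e+00, -8.53834115e-02]), 'qvel': array([-0.00046576, -0.00283665, -0.00017566,  0.00027783,  0.00222921,
        0.00109915]), 'effort': array([-9.95774571e-04, -5.68952644e+01, -5.00600946e+01,  1.70215444e-04,
        1.65639591e-03, -3.55706572e-05]), 'position': array([0.18290523, 0.57145017, 0.23130904]), 'tool_rot': array([4.84714457e-01, 3.10396148e+00, 4.78187468e-05]), 'force': array([-0.55896894, -0.13185061, -0.01050297]), 'wrist_torque': array([-0.03366924, -0.03301931,  0.01600402]), 'grip_force': 0.0, 'finger_gap': 0.08555940929828167}
```

View pics/scene1.png

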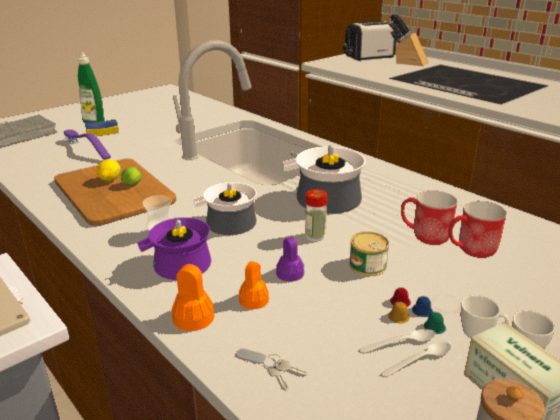

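View pics/top1.png

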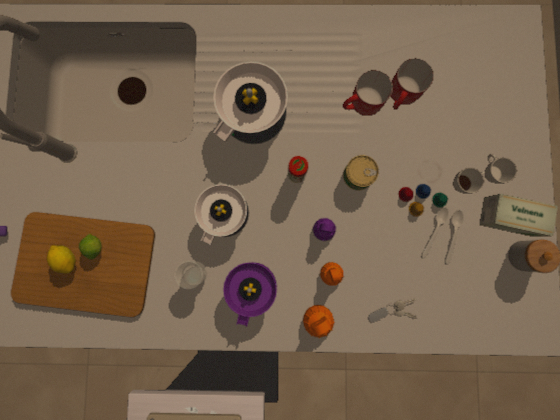

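Presses: purple (scene 180,248), small white/grey (231,207; top 220,210) and large white/grey (330,178; top 250,98). The small one is meant, because it is not purple and is the smaller of the other two. Reamers: large orange (192,297; top 318,321), small orange (253,285; top 332,273) and purple (290,260). The small orange one is meant. I'll confirm both in one crop.

```bash
python3 - <<'E'
import cv2,numpy as np
a=cv2.imread("pics/top1.png"); b=cv2.imread("pics/scene1.png")
c=lambda im,x,y,w,h:cv2.resize(im[y:y+h,x:x+w],(390,390),interpolation=cv2.INTER_CUBIC)
cv2.imwrite("pics/crop1.png",np.hstack([c(a,185,165,180,180),c(b,150,170,170,170)]))
E
```

```text
(no output)
```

View pics/crop1.png

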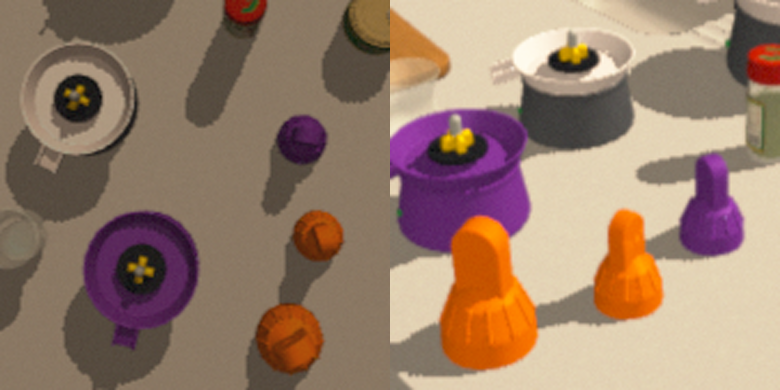

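The crop confirms both. The small orange reamer (crop 318,236) has its crest running at roughly 30° in the world, and the small press (crop 78,97) has its ribs slightly turned. Now moving over the reamer with the tool turned to match.

Emit:
step_arm([
  {"dx": 240, "dy": -450, "dz": 20, "az": -65},
  {"dx": 240, "dy": -450, "dz": 20, "az": -65},
  {"dx": 240, "dy": -450, "dz": 20, "az": -65},
  {"dx": 240, "dy": -450, "dz": 20, "az": -65},
  {"dx": 240, "dy": -450, "dz": 20, "az": -65},
  {"dx": 240, "dy": -450, "dz": 20, "az": -65},
  {"dx": 240, "dy": -450, "dz": 20, "az": -65},
  {"dx": 240, "dy": -450, "dz": 20, "az": -65},
  {"dx": 240, "dy": -450, "dz": 20, "az": -65},
  {"dx": 240, "dy": -450, "dz": 20, "az": -65},
  {"dx": 240, "dy": -450, "dz": 20, "az": -65},
])

```text
$.commands[0]: bad value
```

Emit:
step_arm([
  {"dx": 10, "dy": -438, "az": -66},
  {"dx": 10, "dy": -438, "az": -66},
  {"dx": 10, "dy": -438, "az": -66},
  {"dx": 10, "dy": -438, "az": -66},
  {"dx": 10, "dy": -438, "az": -66},
  {"dx": 10, "dy": -438, "az": -66},
  {"dx": 10, "dy": -438, "az": -66},
  {"dx": 10, "dy": -438, "az": -66},
  {"dx": 10, "dy": -438, "az": -66},
  {"dx": 10, "dy": -438, "az": -66},
  {"dx": 10, "dy": -438, "az": -66},
])

```text
$.commands[0]: bad value
```

```bash
python3 - <<'E'
from h import *
from scipy.spatial.transform import Rotation as R
o=get_obs(); print(o["time_s"],o["position"],R.from_rotvec(o["tool_rot"]).as_matrix().round(3).tolist(),o["q"].round(2))
m=camera_model("wrist"); im=snapshot("wrist"); cv2.imwrite("pics/w1.png",im)
print(m, R.from_rotvec(m["attitude"]).as_matrix().round(3).tolist())
print("tip",[(np.round(d["xyz"],3).tolist(),round(d["conf"],2)) for d in tip_of("reamer_center","wrist")])
E
```

```text
0.6 [0.18290523 0.57145017 0.23130904] [[-0.952, 0.305, 0.0], [0.305, 0.952, 0.0], [-0.0, 0.0, -1.0]] [ 1.18  0.13  1.49 -0.    1.52 -0.09]
{'vfov': 70.53601046455493, 'cx': 283.1103592668687, 'cy': 209.56351195665704, 'origin': array([0.11046248, 0.59385239, 0.37496022]), 'attitude': array([2.33276277, 1.70200937, 0.2575621 ])} [[0.305, 0.91, 0.282], [0.952, -0.292, -0.09], [-0.0, 0.296, -0.955]]
tip []
```

View pics/w1.png

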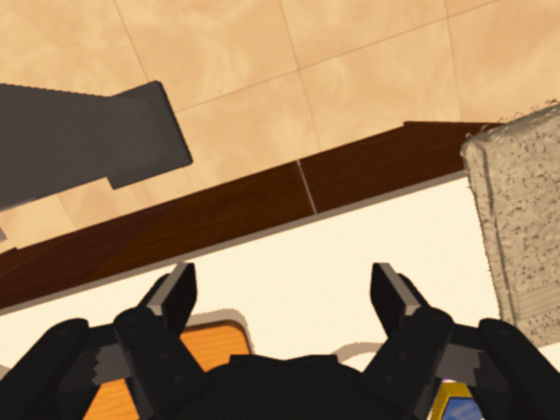

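The picture was taken from the start pose, over the counter's edge, because both moves were refused. I'll ramp the rows instead.

Emit:
step_arm([
  {"dx": 24, "dy": -43, "dz": 4, "ax": 0, "ay": 0, "az": -6},
  {"dx": 48, "dy": -86, "dz": 8, "ax": 0, "ay": 0, "az": -12},
  {"dx": 72, "dy": -129, "dz": 12, "ax": 0, "ay": 0, "az": -18},
  {"dx": 96, "dy": -172, "dz": 16, "ax": 0, "ay": 0, "az": -24},
  {"dx": 120, "dy": -215, "dz": 20, "ax": 0, "ay": 0, "az": -30},
  {"dx": 144, "dy": -258, "dz": 20, "ax": 0, "ay": 0, "az": -36},
])

```text
time_s: 1.3
position: [0.3277, 0.312, 0.2522]
tool_rot: [1.425, 2.799, 0.003]
force: [0.4, -0.1, 0.1]
finger_gap: 0.0855
grip_force: 0.0
```

Emit:
step_arm([
  {"dx": 10, "dy": -42, "dz": 0, "az": -7},
  {"dx": 20, "dy": -84, "dz": 0, "az": -14},
  {"dx": 30, "dy": -126, "dz": 0, "az": -21},
  {"dx": 40, "dy": -168, "dz": 0, "az": -28},
  {"dx": 50, "dy": -210, "dz": 0, "az": -35},
  {"dx": 60, "dy": -252, "dz": 0, "az": -42},
  {"dx": 70, "dy": -294, "dz": 0, "az": -48},
])

```text
$.commands[0]: bad value
```

Emit:
step_arm([
  {"dx": 5, "dy": -45, "dz": 0, "az": -7},
  {"dx": 10, "dy": -90, "dz": 0, "az": -14},
  {"dx": 15, "dy": -135, "dz": 0, "az": -21},
  {"dx": 20, "dy": -180, "dz": 0, "az": -28},
  {"dx": 25, "dy": -225, "dz": 0, "az": -35},
  {"dx": 30, "dy": -270, "dz": 0, "az": -42},
  {"dx": 33, "dy": -315, "dz": 0, "az": -47},
  {"dx": 35, "dy": -333, "dz": 0, "az": -47},
  {"dx": 35, "dy": -333, "dz": 0, "az": -47},
])

```text
$.commands[0]: bad value
```

```bash
python3 - <<'E'
from h import *
from scipy.spatial.transform import Rotation as R
o=get_obs(); print(o["time_s"],o["position"],R.from_rotvec(o["tool_rot"]).as_matrix().round(3).tolist(),o["q"].round(2))
m=camera_model("wrist"); im=snapshot("wrist"); cv2.imwrite("pics/w2.png",im)
np.savez("w2.npz",o=m["origin"],a=m["attitude"])
print(m["origin"],m["attitude"])
print("tip",[(np.round(d["xyz"],3).tolist(),round(d["conf"],2)) for d in tip_of("reamer_center","wrist")])
E
```

```text
1.3 [0.32769891 0.31196634 0.25221777] [[-0.588, 0.809, 0.002], [0.809, 0.588, 0.001], [-0.0, 0.002, -1.0]] [ 0.65 -0.29  1.85 -0.    1.58  0.02]
[0.28250237 0.37222094 0.39585987] [2.71375914 0.88150724 0.13644963]
tip []
```

View pics/w2.png

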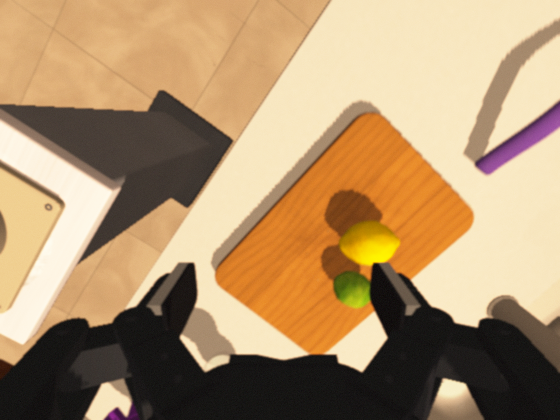

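The arm is still over the cutting board, as this picture shows. Rows evidently need all six keys, so I'll give them all.

Emit:
step_arm([
  {"dx": 10, "dy": -42, "dz": 0, "ax": 0, "ay": 0, "az": -7},
  {"dx": 20, "dy": -84, "dz": 0, "ax": 0, "ay": 0, "az": -14},
  {"dx": 30, "dy": -126, "dz": 0, "ax": 0, "ay": 0, "az": -21},
  {"dx": 40, "dy": -168, "dz": 0, "ax": 0, "ay": 0, "az": -28},
  {"dx": 50, "dy": -210, "dz": 0, "ax": 0, "ay": 0, "az": -35},
  {"dx": 60, "dy": -252, "dz": 0, "ax": 0, "ay": 0, "az": -42},
  {"dx": 70, "dy": -294, "dz": 0, "ax": 0, "ay": 0, "az": -48},
])

```text
time_s: 2.1
position: [0.3971, 0.0181, 0.2516]
tool_rot: [2.441, 1.977, 0.002]
force: [1.1, 1.0, -0.5]
finger_gap: 0.0857
grip_force: 0.0
```

Emit:
step_arm([
  {"dx": 5, "dy": -45, "dz": 0, "ax": 0, "ay": 0, "az": -7},
  {"dx": 10, "dy": -90, "dz": 0, "ax": 0, "ay": 0, "az": -14},
  {"dx": 15, "dy": -135, "dz": 0, "ax": 0, "ay": 0, "az": -21},
  {"dx": 20, "dy": -180, "dz": 0, "ax": 0, "ay": 0, "az": -28},
  {"dx": 25, "dy": -225, "dz": 0, "ax": 0, "ay": 0, "az": -35},
  {"dx": 30, "dy": -270, "dz": 0, "ax": 0, "ay": 0, "az": -42},
  {"dx": 33, "dy": -315, "dz": 0, "ax": 0, "ay": 0, "az": -47},
  {"dx": 35, "dy": -333, "dz": 0, "ax": 0, "ay": 0, "az": -47},
  {"dx": 35, "dy": -333, "dz": 0, "ax": 0, "ay": 0, "az": -47},
])

```text
time_s: 3.0
position: [0.4317, -0.3156, 0.2508]
tool_rot: [-3.026, -0.843, 0.001]
force: [-0.1, 1.4, -0.1]
finger_gap: 0.0856
grip_force: 0.0
```

```bash
python3 - <<'E'
from h import *
from scipy.spatial.transform import Rotation as R
o=get_obs(); print(o["time_s"],o["position"],R.from_rotvec(o["tool_rot"]).as_matrix().round(3).tolist(),o["q"].round(2))
m=camera_model("wrist"); im=snapshot("wrist"); cv2.imwrite("pics/w3.png",im)
np.savez("w3.npz",o=m["origin"],a=m["attitude"])
print(m["origin"],m["attitude"])
print("tip",[(np.round(d["xyz"],3).tolist(),round(d["conf"],2)) for d in tip_of("reamer_center","wrist")])
E
```

```text
3.0 [ 0.43173703 -0.31563108  0.250776  ] [[0.856, 0.517, -0.001], [0.517, -0.856, 0.0], [-0.0, -0.0, -1.0]] [-0.73 -0.05  1.64 -0.    1.55  0.3 ]
[ 0.49581736 -0.27726974  0.39437191] [ 2.5013179  -1.41241033 -0.21356796]
tip [([0.429, -0.319, 0.038], 0.95), ([0.325, -0.284, 0.052], 0.91)]
```

View pics/w3.png

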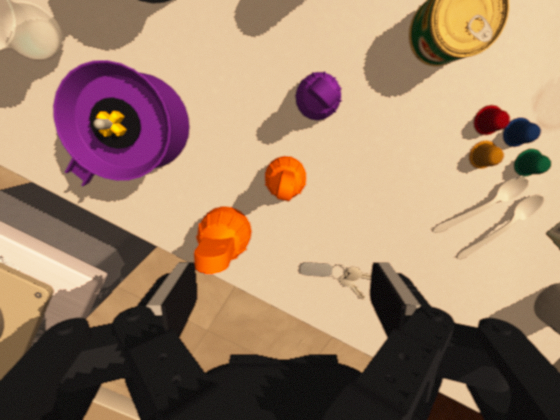

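The wrist view shows the small orange reamer at (286,178), with its crest nearly vertical in the picture, so the yaw is about right. The large orange reamer is at (220,240). Going closer to refine yaw and centre.

Emit:
step_arm([
  {"dx": 0, "dy": -1, "dz": -45, "ax": 0, "ay": 0, "az": 0},
  {"dx": -1, "dy": -2, "dz": -90, "ax": 0, "ay": 0, "az": 0},
  {"dx": -1, "dy": -2, "dz": -110, "ax": 0, "ay": 0, "az": 0},
  {"dx": -1, "dy": -2, "dz": -110, "ax": 0, "ay": 0, "az": 0},
], jaw=90, newtons=40)

```text
time_s: 3.5
position: [0.4291, -0.3121, 0.1373]
tool_rot: [-3.019, -0.847, 0.006]
force: [-0.3, 0.1, -0.6]
finger_gap: 0.0557
grip_force: 0.0
```

```bash
cat >> h.py <<'E'
from scipy.spatial.transform import Rotation as R
def rect(im,m,z,c,yaw,half=0.05,n=500):
    """orthorectify the plane z about c; u along yaw dir, v (up) along its left normal"""
    f=im.shape[0]/2/np.tan(np.radians(m["vfov"]/2)); A=R.from_rotvec(m["attitude"]).as_matrix()
    s=np.linspace(-half,half,n); U,V=np.meshgrid(s,-s)
    P=np.stack([c[0]+U*np.cos(yaw)-V*np.sin(yaw),c[1]+U*np.sin(yaw)+V*np.cos(yaw),0*U+z],-1)
    q=(P-m["origin"])@A
    return cv2.remap(im,(m["cx"]+f*q[...,0]/q[...,2]).astype(np.float32),(m["cy"]+f*q[...,1]/q[...,2]).astype(np.float32),cv2.INTER_CUBIC)
E
python3 - <<'E'
from h import *
o=get_obs(); print(o["time_s"],o["position"],o["finger_gap"])
T=R.from_rotvec(o["tool_rot"]).as_matrix(); yaw=np.arctan2(T[1,0],T[0,0]); print(np.degrees(yaw))
m=camera_model("wrist"); im=snapshot("wrist"); cv2.imwrite("pics/w4.png",im)
print("tip",[(np.round(d["xyz"],4).tolist(),round(d["conf"],2)) for d in tip_of("reamer_center","wrist")])
c=o["position"][:2]
a=rect(im,m,0.080,c,yaw,.04,400); b=rect(im,m,0.060,c,yaw,.04,400)
for x in(a,b):
    cv2.line(x,(0,200),(400,200),(255,0,0),1); cv2.line(x,(200,0),(200,400),(255,0,0),1)
cv2.imwrite("pics/r4.png",np.hstack([a,b]))
E
```

```text
3.5 [ 0.42906074 -0.31210755  0.13734483] 0.055736708339027635
31.362771537364043
tip [([0.4345, -0.3181, 0.0376], 0.79), ([0.3264, -0.2895, 0.0544], 0.78), ([0.5364, -0.2977, 0.0379], 0.65)]
```

View pics/r4.png

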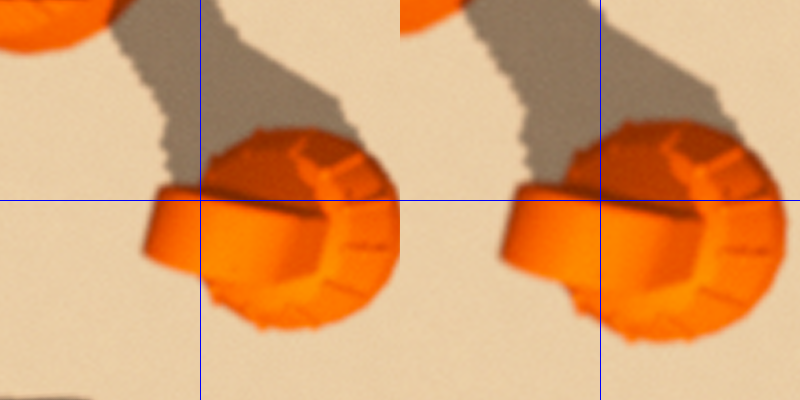

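The rectified view, centred on the TCP, shows the crest turned about 12° clockwise from the tool x axis. Its left end has corners at (145,252) and (163,186), and the skirt circle is near (297,228). Fitting the skirt circle properly now.

```bash
cat >> h.py <<'E'
def skirt(im,m,c,yaw,z,r):
    from scipy.optimize import least_squares
    a=rect(im,m,z,c,yaw,.05,1000); hsv=cv2.cvtColor(a,cv2.COLOR_BGR2HSV)
    k=((hsv[...,0]<16)&(hsv[...,1]>190)&(hsv[...,2]>90)).astype(np.uint8)
    n,l,s,ce=cv2.connectedComponentsWithStats(k); i=1+np.argmax(s[1:,4])
    cn=max(cv2.findContours((l==i).astype(np.uint8),0,1)[0],key=len)[:,0].astype(float)
    p=np.c_[(cn[:,0]-499.5),-(cn[:,1]-499.5)]*.1
    p=p[(abs(p)<49).all(1)]
    best=None
    rng=np.random.default_rng(0)
    for _ in range(500):
        q=p[rng.choice(len(p),3,False)]
        M=np.c_[2*q,np.ones(3)]
        try: x=np.linalg.solve(M,(q**2).sum(1))
        except Exception: continue
        rr=np.sqrt(max(0,x[2]+x[0]**2+x[1]**2))
        if abs(rr-r)>3: continue
        g=abs(np.hypot(*(p-x[:2]).T)-rr)<.6
        if best is None or g.sum()>best.sum(): best=g
    g=best
    f=least_squares(lambda x:np.hypot(*(p[g]-x[:2]).T)-x[2],[*p[g].mean(0),r])
    return f.x,g.sum(),len(p)
E
python3 - <<'E'
from h import *
m=camera_model("wrist"); im=snapshot("wrist"); o=get_obs()
T=R.from_rotvec(o["tool_rot"]).as_matrix(); yaw=np.arctan2(T[1,0],T[0,0]); c=o["position"][:2]
print(o["time_s"],o["position"],np.degrees(yaw))
for z in(0,.004,.008):
    x,g,n=skirt(im,m,c,yaw,z,28); w=c+1e-3*np.array([x[0]*np.cos(yaw)-x[1]*np.sin(yaw),x[0]*np.sin(yaw)+x[1]*np.cos(yaw)])
    print(z,x.round(2),g,n,"world",w.round(4))
print("tip",[(np.round(d["xyz"],4).tolist(),round(d["conf"],2)) for d in find_in("spindle_tip","top")])
E
```

```text
3.65 [ 0.43204094 -0.31549299  0.14339139] 31.321770842151988
0 [-2.09 -2.87 27.86] 965 1861 world [ 0.4318 -0.319 ]
0.004 [-1.05 -2.82 27.49] 958 1839 world [ 0.4326 -0.3184]
0.008 [ 2.00e-02 -2.76e+00  2.71e+01] 946 1813 world [ 0.4335 -0.3178]
tip [([0.4003, -0.1315, 0.072], 0.94), ([0.8266, -0.1236, 0.0965], 0.9), ([0.5703, -0.0632, 0.0715], 0.68)]
```

Emit:
step_arm([
  {"dx": 0, "dy": -2, "dz": -20, "ax": 0, "ay": 0, "az": -7},
  {"dx": 0, "dy": -3, "dz": -40, "ax": 0, "ay": 0, "az": -12},
  {"dx": 0, "dy": -3, "dz": -45, "ax": 0, "ay": 0, "az": -12},
  {"dx": 0, "dy": -3, "dz": -45, "ax": 0, "ay": 0, "az": -12},
  {"dx": 0, "dy": -3, "dz": -45, "ax": 0, "ay": 0, "az": -12},
])

```text
time_s: 4.2
position: [0.4318, -0.3192, 0.098]
tool_rot: [3.095, 0.528, 0.002]
force: [0.6, 0.6, 0.2]
finger_gap: 0.0552
grip_force: 0.0
```

```bash
python3 - <<'E'
from h import *
for i in range(2):
    m=camera_model("wrist"); im=snapshot("wrist"); o=get_obs()
    T=R.from_rotvec(o["tool_rot"]).as_matrix(); yaw=np.arctan2(T[1,0],T[0,0]); c=o["position"][:2]
    print(o["time_s"],o["position"],np.degrees(yaw))
    x,g,n=skirt(im,m,c,yaw,0,28); w=c+1e-3*np.array([x[0]*np.cos(yaw)-x[1]*np.sin(yaw),x[0]*np.sin(yaw)+x[1]*np.cos(yaw)])
    print(x.round(2),g,n,"world",w.round(4))
E
```

```text
4.25 [ 0.4318093  -0.31924668  0.09807712] 19.350510555069434
[ 0.32  0.58 27.68] 848 1909 world [ 0.4319 -0.3186]
4.3 [ 0.43174986 -0.31923168  0.09796124] 19.324591011562053
[ 0.36  0.55 27.7 ] 861 1923 world [ 0.4319 -0.3186]
```

Within 1 mm. Going down and gripping.

Emit:
step_arm([
  {"dx": 0, "dy": 1, "dz": -30, "ax": 0, "ay": 0, "az": 0},
  {"dx": 0, "dy": 1, "dz": -50, "ax": 0, "ay": 0, "az": 0},
  {"dx": 0, "dy": 1, "dz": -57, "ax": 0, "ay": 0, "az": 0},
  {"dx": 0, "dy": 1, "dz": -57, "ax": 0, "ay": 0, "az": 0},
])

```text
time_s: 4.7
position: [0.4305, -0.3171, 0.0388]
tool_rot: [-3.096, -0.526, 0.001]
force: [0.2, 0.2, 0.9]
finger_gap: 0.0554
grip_force: 0.0
```

Emit:
step_arm([
  {"dx": 0, "dy": 0, "dz": 0, "ax": 0, "ay": 0, "az": 0},
  {"dx": 0, "dy": 0, "dz": 0, "ax": 0, "ay": 0, "az": 0},
  {"dx": 0, "dy": 0, "dz": 0, "ax": 0, "ay": 0, "az": 0},
  {"dx": 0, "dy": 0, "dz": 0, "ax": 0, "ay": 0, "az": 0},
  {"dx": 0, "dy": 0, "dz": 0, "ax": 0, "ay": 0, "az": 0},
  {"dx": 0, "dy": 0, "dz": 0, "ax": 0, "ay": 0, "az": 0},
], jaw=255, newtons=50)

```text
time_s: 5.3
position: [0.4317, -0.3183, 0.0408]
tool_rot: [3.096, 0.525, 0.002]
force: [-1.1, 1.0, 6.5]
finger_gap: 0.0154
grip_force: 49.1
```

Emit:
step_arm([
  {"dx": 0, "dy": 0, "dz": 20, "ax": 0, "ay": 0, "az": 0},
  {"dx": 0, "dy": 0, "dz": 60, "ax": 0, "ay": 0, "az": 0},
  {"dx": 0, "dy": 0, "dz": 100, "ax": 0, "ay": 0, "az": 0},
  {"dx": 0, "dy": 0, "dz": 140, "ax": 0, "ay": 0, "az": 0},
  {"dx": 8, "dy": 36, "dz": 140, "ax": 0, "ay": 0, "az": 0},
  {"dx": 16, "dy": 74, "dz": 140, "ax": 0, "ay": 0, "az": 0},
  {"dx": 25, "dy": 112, "dz": 140, "ax": 0, "ay": 0, "az": 0},
  {"dx": 34, "dy": 150, "dz": 140, "ax": 0, "ay": 0, "az": 0},
  {"dx": 42, "dy": 188, "dz": 140, "ax": 0, "ay": 0, "az": 0},
  {"dx": 50, "dy": 215, "dz": 140, "ax": 0, "ay": 0, "az": 0},
  {"dx": 50, "dy": 225, "dz": 140, "ax": 0, "ay": 0, "az": 0},
  {"dx": 50, "dy": 225, "dz": 140, "ax": 0, "ay": 0, "az": 0},
  {"dx": 50, "dy": 225, "dz": 140, "ax": 0, "ay": 0, "az": 0},
  {"dx": 50, "dy": 225, "dz": 140, "ax": 0, "ay": 0, "az": 0},
])

```text
time_s: 6.7
position: [0.4807, -0.0937, 0.1793]
tool_rot: [3.097, 0.523, -0.0]
force: [0.4, 0.1, -1.5]
finger_gap: 0.0154
grip_force: 49.0
```

```bash
python3 - <<'E'
from h import *
m=camera_model("wrist"); im=snapshot("wrist"); o=get_obs(); cv2.imwrite("pics/w5.png",im)
T=R.from_rotvec(o["tool_rot"]).as_matrix(); yaw=np.arctan2(T[1,0],T[0,0]); c=o["position"][:2]
print(o["time_s"],o["position"],np.degrees(yaw),o["force"],o["finger_gap"],o["grip_force"])
import pickle; pickle.dump((m,im,o),open("w5.pkl","wb"))
for f,t in((tip_of,"spindle_seat"),(tip_of,"spindle_tip"),(tip_of,"press"),(tip_of,"reamer_center")):
    print(t,[(np.round(d["xyz"],4).tolist(),round(d["conf"],2)) for d in f(t,"wrist")])
E
```

```text
6.75 [ 0.480697   -0.09375846  0.17928592] 19.160450402367285 [ 0.04174219 -0.85696655 -0.59340431] 0.01548921641340605 49.012858271598816
spindle_seat [([0.5761, -0.0619, 0.0707], 0.94)]
spindle_tip [([0.5777, -0.0544, 0.1037], 0.61)]
press [([0.5762, -0.0576, -0.0034], 0.88)]
reamer_center [([0.3253, -0.285, 0.0534], 0.8), ([0.5369, -0.3003, 0.0406], 0.72), ([0.4809, -0.0926, 0.1786], 0.61)]
```

View pics/w5.png

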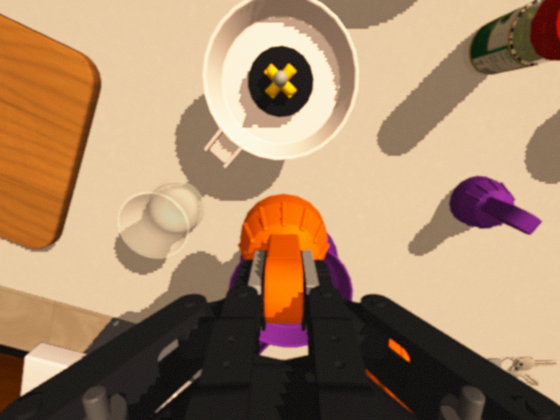

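The reamer is held upright at (284,250). The small press is at (281,80), with its yellow ribs in roughly an X in the picture. Computing the flange centre, the rib angle and the held reamer's axis.

```bash
cat > fit.py <<'E'
from h import *
from scipy.optimize import least_squares
def press(im,m,c0):
    a=rect(im,m,.072,c0,0,.04,800); hsv=cv2.cvtColor(a,cv2.COLOR_BGR2HSV)
    k=(hsv[...,2]<60).astype(np.uint8); k[(hsv[...,1]>120)&(hsv[...,0]>15)&(hsv[...,0]<40)]=1
    n,l,s,ce=cv2.connectedComponentsWithStats(k); i=l[400-150:400+150,400-150:400+150]; i=np.bincount(i[i>0]).argmax()
    h=cv2.convexHull(max(cv2.findContours((l==i).astype(np.uint8),0,1)[0],key=len))[:,0].astype(float)
    p=np.c_[h[:,0]-399.5,399.5-h[:,1]]*.1
    f=least_squares(lambda x:np.hypot(*(p-x[:2]).T)-x[2],[0,0,26],loss="soft_l1",f_scale=.4)
    fc=c0+f.x[:2]*1e-3; print("flange",fc.round(4),"r",f.x[2].round(2))
    for z in(.078,.082,.085):
        b=rect(im,m,z,fc,0,.02,400); hv=cv2.cvtColor(b,cv2.COLOR_BGR2HSV)
        y=(hv[...,0]>14)&(hv[...,0]<40)&(hv[...,1]>120)&(hv[...,2]>70)
        v,u=np.nonzero(y); X=(u-199.5)*.1; Y=(199.5-v)*.1
        r=np.hypot(X,Y)
        def cost(t,cx,cy):
            xr=(X-cx)*np.cos(t)+(Y-cy)*np.sin(t); yr=-(X-cx)*np.sin(t)+(Y-cy)*np.cos(t)
            return (((abs(yr)<3.75)&(abs(xr)<13))|((abs(xr)<3.75)&(abs(yr)<13))).sum()
        best=max((cost(np.radians(t),cx,cy),t,cx,cy) for t in np.arange(0,90,1.5) for cx in np.arange(-4,4.1,1) for cy in np.arange(-4,4.1,1))
        best=max((cost(np.radians(t),cx,cy),t,cx,cy) for t in best[1]+np.arange(-3,3.1,.5) for cx in best[2]+np.arange(-1,1.1,.25) for cy in best[3]+np.arange(-1,1.1,.25))
        print("ribs z",z,"inside",best[0]/len(X),len(X)*.01,"ang",best[1],"centre",(fc+1e-3*np.array(best[2:])).round(4))
    return fc
E
python3 - <<'E'
from fit import *
import pickle; m,im,o=pickle.load(open("w5.pkl","rb"))
press(im,m,np.array([.576,-.060]))
T=R.from_rotvec(o["tool_rot"]).as_matrix(); yaw=np.arctan2(T[1,0],T[0,0]); c=o["position"][:2]
print("tilt",T[:,2])
for z in(.137,.140):
    x,g,n=skirt(im,m,c,yaw,z,28); print("skirt tool xy",z,x.round(2),g,n)
# pin tip: ray at z=.100
f=420/2/np.tan(np.radians(m["vfov"]/2)); A=R.from_rotvec(m["attitude"]).as_matrix()
b=rect(im,m,.1,np.array([.576,-.06]),0,.015,300); cv2.imwrite("pics/pin.png",b)
E
```

```text
flange [ 0.5757 -0.0587] r 24.67
ribs z 0.078 inside 0.723953695458593 359.36 ang 65.5 centre [ 0.5754 -0.0592]
ribs z 0.082 inside 0.7520048288350435 347.91 ang 66.0 centre [ 0.5752 -0.0592]
ribs z 0.085 inside 0.7751503715060738 339.16 ang 63.5 centre [ 0.5752 -0.0592]
tilt [-1.08248054e-04 -2.95485900e-04 -9.99999950e-01]
skirt tool xy 0.137 [-1.32 -0.86 28.63] 806 3307
skirt tool xy 0.14 [ 0.42 -0.55 27.7 ] 858 2300
```

```bash
cat > ribs.py <<'E'
from h import *
def ribs(im,m,c):
    for z in(.080,.083,.085):
        b=rect(im,m,z,c,0,.02,400); hv=cv2.cvtColor(b,cv2.COLOR_BGR2HSV)
        y=(hv[...,0]>14)&(hv[...,0]<40)&(hv[...,1]>120)&(hv[...,2]>70)
        g=(np.arange(400)-199.5)*.1; X,Y=np.meshgrid(g,-g)
        def iou(t,cx,cy):
            t=np.radians(t); x=X-cx; yy=Y-cy; u=x*np.cos(t)+yy*np.sin(t); v=-x*np.sin(t)+yy*np.cos(t)
            M=((abs(v)<3.75)&(abs(u)<13))|((abs(u)<3.75)&(abs(v)<13)); W=np.hypot(x,yy)>6
            return (M&y&W).sum()/((M|y)&W).sum()
        b1=max((iou(t,0,0),t) for t in np.arange(0,90,3))[1]
        best=max((iou(t,cx,cy),t,cx,cy) for t in b1+np.arange(-6,6.1,1) for cx in np.arange(-2.5,2.6,.5) for cy in np.arange(-2.5,2.6,.5))
        print(z,"iou %.2f ang %.1f"%best[:2],(c+1e-3*np.array(best[2:])).round(4),[round(iou(best[1]+d,*best[2:]),3) for d in(-6,-4,-2,2,4,6)])
E
python3 - <<'E'
from ribs import *
import pickle; m,im,o=pickle.load(open("w5.pkl","rb"))
c=np.array([.5753,-.0592]); ribs(im,m,c)
cv2.imwrite("pics/rib.png",rect(im,m,.085,c,0,.03,500))
E
```

```text
0.08 iou 0.70 ang 66.0 [ 0.5768 -0.0587] [np.float64(0.652), np.float64(0.676), np.float64(0.692), np.float64(0.694), np.float64(0.683), np.float64(0.66)]
0.083 iou 0.72 ang 66.0 [ 0.5763 -0.0587] [np.float64(0.677), np.float64(0.698), np.float64(0.713), np.float64(0.717), np.float64(0.708), np.float64(0.684)]
0.085 iou 0.73 ang 66.0 [ 0.5758 -0.0592] [np.float64(0.706), np.float64(0.731), np.float64(0.733), np.float64(0.734), np.float64(0.729), np.float64(0.702)]
```

View pics/rib.png

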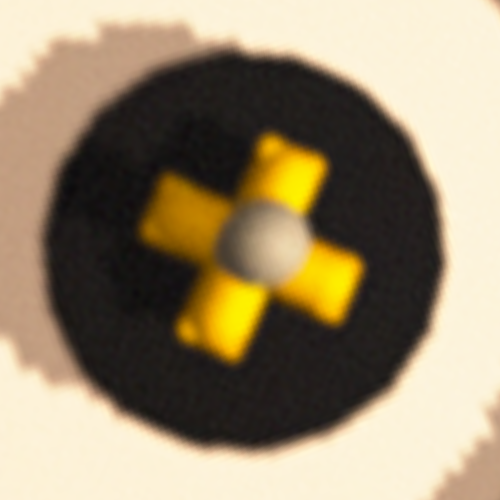

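The rectified view shows ribs at about 65° in the world (ends at (297,148)/(210,345) and (160,205)/(350,297)). The centre is at about (0.5756, -0.0591). I'll turn +46° and move over the spindle.

Emit:
step_arm([
  {"dx": 16, "dy": 6, "dz": 0, "ax": 0, "ay": 0, "az": 7},
  {"dx": 32, "dy": 12, "dz": 0, "ax": 0, "ay": 0, "az": 14},
  {"dx": 48, "dy": 18, "dz": 0, "ax": 0, "ay": 0, "az": 22},
  {"dx": 64, "dy": 24, "dz": 0, "ax": 0, "ay": 0, "az": 30},
  {"dx": 80, "dy": 30, "dz": 0, "ax": 0, "ay": 0, "az": 38},
  {"dx": 94.5, "dy": 35, "dz": 0, "ax": 0, "ay": 0, "az": 46},
  {"dx": 94.5, "dy": 35, "dz": -15, "ax": 0, "ay": 0, "az": 46},
  {"dx": 94.5, "dy": 35, "dz": -28, "ax": 0, "ay": 0, "az": 46},
  {"dx": 94.5, "dy": 35, "dz": -28, "ax": 0, "ay": 0, "az": 46},
  {"dx": 94.5, "dy": 35, "dz": -28, "ax": 0, "ay": 0, "az": 46},
  {"dx": 94.5, "dy": 35, "dz": -28, "ax": 0, "ay": 0, "az": 46},
  {"dx": 94.5, "dy": 35, "dz": -28, "ax": 0, "ay": 0, "az": 46},
])

```text
time_s: 8.15
position: [0.5756, -0.0578, 0.1521]
tool_rot: [2.646, 1.692, 0.001]
force: [0.8, 0.4, 0.2]
finger_gap: 0.0156
grip_force: 49.0
```

```bash
python3 - <<'E'
from h import *
m=camera_model("wrist"); im=snapshot("wrist"); o=get_obs(); cv2.imwrite("pics/w6.png",im)
T=R.from_rotvec(o["tool_rot"]).as_matrix(); yaw=np.arctan2(T[1,0],T[0,0]); c=o["position"][:2]
print(o["time_s"],o["position"],np.degrees(yaw),o["force"],o["grip_force"],o["q"].round(2))
for z in(.110,):
    x,g,n=skirt(im,m,c,yaw,z,28); w=c+1e-3*np.array([x[0]*np.cos(yaw)-x[1]*np.sin(yaw),x[0]*np.sin(yaw)+x[1]*np.cos(yaw)]);print("skirt tool xy",z,x.round(2),g,n,w.round(4))
E
```

```text
8.2 [ 0.57571411 -0.05774356  0.15210415] 65.21418822820509 [ 0.70306663  0.0965458  -0.55662496] 49.01820570230484 [-0.19  0.12  1.64 -0.    1.37  0.24]
skirt tool xy 0.11 [ 0.94  0.11 27.32] 752 2328 [ 0.576  -0.0568]
```

Emit:
step_arm([
  {"dx": -0.3, "dy": -1, "dz": -5, "ax": 0, "ay": 0, "az": 0},
  {"dx": -0.3, "dy": -1, "dz": -10, "ax": 0, "ay": 0, "az": 0},
  {"dx": -0.3, "dy": -1, "dz": -13, "ax": 0, "ay": 0, "az": 0},
  {"dx": -0.3, "dy": -1, "dz": -16, "ax": 0, "ay": 0, "az": 0},
  {"dx": -0.3, "dy": -1, "dz": -16, "ax": 0, "ay": 0, "az": 0},
  {"dx": -0.3, "dy": -1, "dz": -16, "ax": 0, "ay": 0, "az": 0},
])

```text
time_s: 8.8
position: [0.5751, -0.0585, 0.1352]
tool_rot: [-2.646, -1.694, 0.0]
force: [0.0, -0.3, -1.6]
finger_gap: 0.0155
grip_force: 49.0
```

Emit:
step_arm([
  {"dx": 0, "dy": 0, "dz": -4, "ax": 0, "ay": 0, "az": 0},
  {"dx": 0, "dy": 0, "dz": -8, "ax": 0, "ay": 0, "az": 0},
  {"dx": 0, "dy": 0, "dz": -8, "ax": 0, "ay": 0, "az": 0},
  {"dx": 0, "dy": 0, "dz": -8, "ax": 0, "ay": 0, "az": 0},
])

```text
time_s: 9.2
position: [0.5749, -0.0585, 0.127]
tool_rot: [-2.646, -1.694, 0.001]
force: [0.2, -0.2, -0.6]
finger_gap: 0.0154
grip_force: 49.0
```

Emit:
step_arm([
  {"dx": 0, "dy": 0, "dz": -3, "ax": 0, "ay": 0, "az": 0},
  {"dx": 0, "dy": 0, "dz": -6, "ax": 0, "ay": 0, "az": 0},
  {"dx": 0, "dy": 0, "dz": -6, "ax": 0, "ay": 0, "az": 0},
  {"dx": 0, "dy": 0, "dz": -6, "ax": 0, "ay": 0, "az": 0},
])

```text
time_s: 9.6
position: [0.575, -0.0585, 0.1211]
tool_rot: [-2.646, -1.694, 0.0]
force: [0.7, 0.3, -1.2]
finger_gap: 0.0154
grip_force: 49.0
```

Emit:
step_arm([
  {"dx": 0, "dy": 0, "dz": -2, "ax": 0, "ay": 0, "az": 0},
  {"dx": 0, "dy": 0, "dz": -4, "ax": 0, "ay": 0, "az": 0},
  {"dx": 0, "dy": 0, "dz": -5, "ax": 0, "ay": 0, "az": 0},
  {"dx": 0, "dy": 0, "dz": -5, "ax": 0, "ay": 0, "az": 0},
  {"dx": 0, "dy": 0, "dz": -5, "ax": 0, "ay": 0, "az": 0},
])

```text
time_s: 10.1
position: [0.5751, -0.0585, 0.1163]
tool_rot: [-2.646, -1.694, 0.0]
force: [-0.3, 0.1, -0.3]
finger_gap: 0.0155
grip_force: 49.0
```

Emit:
step_arm([
  {"dx": 0, "dy": 0, "dz": -1, "ax": 0, "ay": 0, "az": 0},
  {"dx": 0, "dy": 0, "dz": -3, "ax": 0, "ay": 0, "az": 0},
  {"dx": 0, "dy": 0, "dz": -3, "ax": 0, "ay": 0, "az": 0},
  {"dx": 0, "dy": 0, "dz": -3, "ax": 0, "ay": 0, "az": 0},
])

```text
time_s: 10.5
position: [0.575, -0.0585, 0.1132]
tool_rot: [-2.646, -1.694, 0.0]
force: [-0.1, 0.1, -1.0]
finger_gap: 0.0156
grip_force: 49.0
```

No resistance at flange height, so the slots have meshed. Pressing down now.

Emit:
step_arm([
  {"dx": 0, "dy": 0, "dz": -2, "ax": 0, "ay": 0, "az": 0},
  {"dx": 0, "dy": 0, "dz": -4, "ax": 0, "ay": 0, "az": 0},
  {"dx": 0, "dy": 0, "dz": -4, "ax": 0, "ay": 0, "az": 0},
  {"dx": 0, "dy": 0, "dz": -4, "ax": 0, "ay": 0, "az": 0},
])

```text
time_s: 10.9
position: [0.5753, -0.0586, 0.1096]
tool_rot: [2.646, 1.694, 0.0]
force: [-2.0, -0.0, 4.1]
finger_gap: 0.0154
grip_force: 49.7
```

Emit:
step_arm([
  {"dx": 0, "dy": 0, "dz": -1, "ax": 0, "ay": 0, "az": 0},
  {"dx": 0, "dy": 0, "dz": -2, "ax": 0, "ay": 0, "az": 0},
  {"dx": 0, "dy": 0, "dz": -2, "ax": 0, "ay": 0, "az": 0},
  {"dx": 0, "dy": 0, "dz": -2, "ax": 0, "ay": 0, "az": 0},
])

```text
time_s: 11.3
position: [0.5753, -0.0586, 0.1077]
tool_rot: [2.646, 1.694, 0.0]
force: [-2.8, 0.8, 6.1]
finger_gap: 0.0153
grip_force: 50.0
```

Emit:
step_arm([
  {"dx": 0, "dy": 0, "dz": -1, "ax": 0, "ay": 0, "az": 0},
  {"dx": 0, "dy": 0, "dz": -2, "ax": 0, "ay": 0, "az": 0},
  {"dx": 0, "dy": 0, "dz": -2, "ax": 0, "ay": 0, "az": 0},
  {"dx": 0, "dy": 0, "dz": -2, "ax": 0, "ay": 0, "az": 0},
])

```text
time_s: 11.7
position: [0.5754, -0.0586, 0.1066]
tool_rot: [2.645, 1.694, 0.001]
force: [-4.8, 0.8, 12.4]
finger_gap: 0.0154
grip_force: 50.9
```

Emit:
step_arm([
  {"dx": 0, "dy": 0, "dz": -0.5, "ax": 0, "ay": 0, "az": 0},
  {"dx": 0, "dy": 0, "dz": -1, "ax": 0, "ay": 0, "az": 0},
  {"dx": 0, "dy": 0, "dz": -1, "ax": 0, "ay": 0, "az": 0},
  {"dx": 0, "dy": 0, "dz": -1, "ax": 0, "ay": 0, "az": 0},
])

```text
time_s: 12.1
position: [0.5755, -0.0586, 0.1066]
tool_rot: [2.645, 1.693, 0.001]
force: [-8.5, 1.2, 18.7]
finger_gap: 0.0159
grip_force: 51.9
```

Hit the stop: the TCP is 66 mm above its height at the counter grasp, which matches the flange 6 mm down. Easing the side load and taking a last look.

Emit:
step_arm([
  {"dx": -0.7, "dy": 0, "dz": 0, "ax": 0, "ay": 0, "az": 0},
  {"dx": -0.7, "dy": 0, "dz": 0, "ax": 0, "ay": 0, "az": 0},
  {"dx": -0.7, "dy": 0, "dz": 0, "ax": 0, "ay": 0, "az": 0},
])

```text
time_s: 12.4
position: [0.5753, -0.0586, 0.1066]
tool_rot: [2.645, 1.693, 0.003]
force: [-5.8, 1.4, 16.9]
finger_gap: 0.0156
grip_force: 51.4
```

```bash
python3 - <<'E'
from h import *
a=snapshot("scene"); w=snapshot("wrist"); o=get_obs(); print(o["time_s"],o["position"],o["force"],o["wrist_torque"],o["grip_force"])
cv2.imwrite("pics/end.png",np.hstack([cv2.resize(a[100:300,130:330],(400,400),interpolation=2),cv2.resize(w[130:350,170:390],(400,400),interpolation=2)]))
E
```

```text
12.5 [ 0.57535284 -0.05858178  0.10659215] [-6.10771093  1.54535374 16.74701983] [0.22630001 1.15554518 0.01094358] 51.435227394104004
```

View pics/end.png

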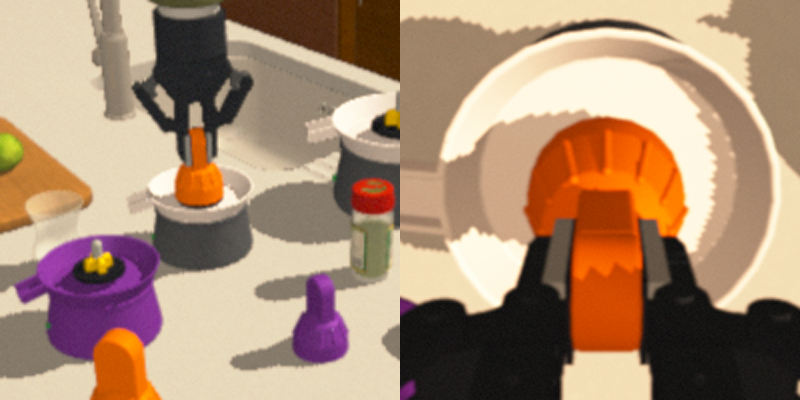

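The reamer sits upright on the small press's flange (left 200,185), seated low in the tray and gripped on its crest (right 605,260), with nothing else disturbed. Handing in.

```bash
python3 -c "
from station import *
print(job_done())"
```

```text
the job is handed in; nothing more can be done
None
```

The small orange reamer is meshed on the small press's spindle and pressed down onto its stop, still gripped at about 51 N; the job is handed in at 12.5 s, but the hand-in returned no verdict.

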